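# Clamp the opened mixing beaker

## Robot

A 6-joint arm with a two-finger parallel gripper is mounted at the origin on the work surface. World frame = base frame: x ahead of the robot, y to its left, z up, the work surface at z = 0. Lengths are in m, angles in rad, forces in N, time in s.
With the tool pointing down it reaches from about 0.425 to 1.125 m from the base axis. Payload 14.9 kg.
Tool frame: the origin (TCP) lies at the very end of the fingers, on their centre line; the grasp point (between the pads) lies 19 mm behind it (ctrl.grip_depth is the distance from the TCP to the grasp point, in m); z points along the fingers, y is the line along which they close (so a half turn about z gives the same grasp; the last joint's range is limited). The gripper opens to 91 mm and grips with 3 to 60 N. Pads are 32 mm wide; open, the fingers measure 118 mm over their backs; the gripper's body (76 mm by 178 mm) begins 60 mm behind the grasp point.
Start: joints at [1.198, 0.379, 1.734, -0, 1.028, -0.033], TCP at [0.233, 0.66, 0.214] pointing down, gripper open.
Joint ranges: [-2.77, 2.77], [-0.74, 2.19], [0, 2.66], [-1.06, 4.2], [0.31, 2.87], [-3.08, 3.08]. Speed limits (rad/s): [1.89, 1.89, 2.39, 3.14, 3.14, 3.14].

## Interface

Orientations are given as a unit quaternion [x, y, z, w].
In Python, from workcell import ctrl gives the robot as it stands. Calls block until the motion is done:
- ctrl.goto(position, orientation): joint-space move of the TCP to a pose.
- ctrl.move_straight(position, orientation=None, vel=0.15): straight line of the TCP; orientation=None keeps the orientation; vel is the mean speed in m/s.
- ctrl.movej(angles): joint-space move.
- ctrl.grip(opening, force=None): finger opening in m; force is the grip in N (None keeps the last); returns when the fingers have stopped.
- ctrl.dwell(seconds).
- ctrl.solve_ik(position, orientation): joint angles nearest the present ones, or None.
- ctrl.capture(name): name is "scene" or "top"; returns (picture, depth): 400x640x3 uint8, red, green, blue; 400x640 float32, m along the optical axis (not along the pixel's ray), 0 where there is no reading.
- ctrl.camera_info(name): a dict with "vfov" (degrees; the focal length in pixels is half the picture's height over the tangent of half this angle, whatever the lens; pixels are square), "cx", "cy" (the principal point, pixels), "D" ([k1, k2, p1, p2, k3] as OpenCV has them; the pictures are not rectified), "extrinsics" (4x4, takes a point from camera to world coordinates). Camera axes: x right, y up, looking along -z (the intrinsics and any distortion apply to the point x, -y, -z); pixel columns grow to the right and rows downward; lengths in m; the calibration is good to about 2 mm. A picture is of the moment at which its call begins. camera_info takes no time and is no camera call.
A pose or a line that the arm cannot do raises ctrl.IKError and nothing moves.
- ctrl.job_done(): hands the job in; it is judged then, once.
Readings, each from a call of its own:
- ctrl.current_clock(): time.
- ctrl.current_qpos(): joint angles.
- ctrl.current_joint_vel(): joint speeds.
- ctrl.current_tau(): joint torques, N m.
- ctrl.current_tool_pos(): TCP position.
- ctrl.current_tcp_rot(): TCP orientation.
- ctrl.current_wrist_force(): force on the tool from outside, world axes, zero at the start.
- ctrl.current_wrist_torque(): the same for the moment, N m.
- ctrl.current_gripper_width(): finger opening in m.
- ctrl.current_grip_force(): force on a finger pad.
Only numpy, scipy, OpenCV 4.12 (cv2) and the standard library are available. Lean on these libraries where they do the work, as an engineer would, in place of code of your own. Each camera call takes 0.05 s, during which the arm holds its last target. There are 200 camera calls.

## Task

Get the steel beaker in the bench clamp ready for the stirrer: lift its lid off by the knob and set it down upright, without dropping it, in the middle of the shallow steel tray. Then pump the clamp's trigger until the jaw's sprung pad closes on the beaker and grips it firmly but without crushing it (roughly half of the pad's spring travel is right), and finish while still holding the trigger pressed so that the grip stays on. Move the jaw only with the trigger, and leave the other things on the counter alone.

Things in the scene. Friction and masses are not known exactly. Their poses are not given: they have to be found in the camera images.
- clamp: Bench clamp, base plate 360 x 110 x 15 mm, fixed to the counter. Origin: on the counter under its middle; x runs along the clamp from the trigger end to the anvil end, z up. Along x: trigger paddle near -150 mm, aluminium ratchet housing -100 to -30 mm, jaw plate with pad, beaker, fixed V anvil (75 mm high). The beaker's axis is at x = 100 mm when seated in the V.
- anvil: The clamp's fixed aluminium V anvil, part of the clamp and with the same origin and axes as the clamp.
- beaker: Open steel beaker, outside diameter 70 mm, 80 mm high, 3 mm wall, about 0.35 kg, standing loose on the clamp's base plate 3 to 9 mm short of the V anvil. Origin: centre of its underside, z up.
- lid: Loose steel lid on the beaker: disc 76 mm across, 4 mm thick, with a 56 mm plug 6 mm deep below it; 0.12 kg. Black round knob in the middle, 22 mm across, from 13 to 33 mm above the origin, on a 12 mm stem. Origin: centre of the disc's underside, z up (80 mm above the beaker's origin when on; 6 mm above the floor it stands on when set down).
- tray: Shallow square steel tray fixed to the counter, 170 x 170 mm outside, 15 mm high, walls and floor 4 mm thick, to the left or the right of the clamp. Origin: centre of its underside, z up.
- trigger (a joint): Pump trigger, rad: 0 released (paddle slopes up 0.21 rad to the rear), 0.42 fully down; springs back by itself to within 0.03. Hinge across the clamp at x = -60 mm, 100 mm up; paddle's middle 91 mm from it, so a full stroke is 38 mm. The jaw moves about 33 mm per rad, after some idle play (teeth 8 mm apart): 8 mm per full stroke. A free stroke takes about 3 N at the paddle, plus 0.35 N per newton of grip.
- trigger_press (a point): Middle of the upper face of the trigger's black paddle (62 mm along the clamp, 48 mm across): press down here with closed fingers. It moves with the trigger.
- jaw (a joint): Travel of the jaw plate and its toothed bar towards the beaker, m, 0 to 0.080; starts between 0 and 0.030. It stays where the trigger has driven it, held by 4 N of friction: a grip above 4 N lasts only while the trigger is kept pressed.
- pad (a joint): Compression of the sprung pad against the jaw plate, m: 0 free, 0.014 bottomed. 2 N per mm, so 0.006 means a grip of 12 N. Above 0.011 (22 N) the beaker is crushed.
- pad_face (a point): Centre of the front face of the black rubber pad (50 mm wide, 40 mm high), 49 mm above the counter. The gap to the beaker is 20 to 58 mm at the start.
Things that resemble listed ones, but are neither listed nor needed, are in the scene too. Leave any red, turquoise or yellow look-alike of the lid alone.

How it is judged:
On the way, in this order (a step that is already met when the one before it is completed fails the run):
1. the lid is lifted off the beaker (z of lid in the frame of beaker above 0.1 m and contact force between the fingers and lid above 0.5 N), for 0.1 s.
2. the lid is lowered into the tray while still held (horizontal distance between lid and tray below 0.045 m and z of lid in the frame of tray below 0.025 m and contact force between the fingers and lid above 0.3 N), for 0.05 s.
3. the lid stands upright in the tray, let go (horizontal distance between lid and tray below 0.045 m and z of lid in the frame of tray below 0.014 m and angle between lid's own z axis and vertical below 0.1 rad and contact force between the fingers and lid below 0.1 N and linear speed of lid below 0.02 m/s), for 0.2 s.
4. the trigger is pressed and the pad grips the beaker (value of joint pad above 0.002 m and contact force between beaker and pad above 3 N and contact force between any of the fingers, the arm and trigger above 1 N), for 0.1 s.
At the end, for the whole second after the job is handed in: Lid upright (0.1 rad) on the tray floor, within 45 mm of its middle. Robot still presses the trigger (over 1 N); pad compressed 3 to 10.5 mm, pressing the beaker (over 5 N) into the V anvil (over 3 N); beaker upright (0.08 rad), still, untouched by the robot (horizontal distance between lid and tray below 0.045 m and z of lid in the frame of tray below 0.014 m and angle between lid's own z axis and vertical below 0.1 rad and contact force between any of the fingers, the arm and trigger above 1 N and value of joint pad between 0.003 and 0.0105 m and contact force between beaker and pad above 5 N and contact force between beaker and anvil above 3 N and contact force between each of the arm, the fingers and beaker below 0.5 N and angle between beaker's own z axis and vertical below 0.08 rad and linear speed of beaker below 0.01 m/s); the arm keeps its last pose, push and grip.
It fails at once if the beaker is crushed: pad compressed by more than 11 mm (22 N) (value of joint pad above 0.011 m).
It fails at once if the beaker is tipped or lifted out (angle between beaker's own z axis and vertical above 0.3 rad or distance of beaker from where it was at the start of the episode above 0.04 m).
It fails at once if the jaw or its pad is pushed by the robot itself (contact force between any of the fingers, the arm and jaw above 3 N).
It fails at once if another thing on the counter is displaced by more than 30 mm (distance of any of pot2, pill_jar, tape, cup, bottle, spoon, pad_notes from where it was at the start of the episode above 0.03 m).
It also fails if it takes over 67 s, if anything falls off the work surface, if the arm or the gripper's body presses on something with over 40 N, if the wrist force passes 120 N, or if a joint passes its speed limit or range.

## Working session

There is one attempt and no reset: what is moved stays moved. The work goes in short steps, each a Python script; the robot and the scene stay as the last script left them, time stands still between calls to the robot, and variables do not carry over. Pictures are saved under pics/ and viewed, at most 10 in all, crops included, and the job is handed in when it is done.

```bash
mkdir -p pics
cat > h.py <<'E'
import numpy as np, cv2
from workcell import ctrl
def cap(n):
    im,d=ctrl.capture(n); np.savez(f'{n}.npz',im=im,d=d); return im,d
def load(n):
    z=np.load(f'{n}.npz'); return z['im'],z['d']
def cam(n):
    c=ctrl.camera_info(n); f=200/np.tan(np.radians(c['vfov'])/2)
    return np.array([[f,0,c['cx']],[0,f,c['cy']],[0,0,1.]]),np.array(c['D'],float),np.array(c['extrinsics'])
def rays(n,uv):
    K,D,E=cam(n); p=cv2.undistortPoints(np.array(uv,float).reshape(-1,1,2),K,D)[:,0]
    return np.c_[p[:,0],-p[:,1],-np.ones(len(p))],E
def atz(n,uv,z):   # pixels on plane z
    r,E=rays(n,uv); w=r@E[:3,:3].T; t=(z-E[2,3])/w[:,2]; return E[:3,3]+w*t[:,None]
def cloud(n,d):
    v,u=np.mgrid[0:400,0:640]; r,E=rays(n,np.c_[u.ravel(),v.ravel()])
    return ((r*d.reshape(-1,1))@E[:3,:3].T+E[:3,3]).reshape(400,640,3)
E
python3 - <<'E'
from h import *
for n in('scene','top'):
    im,d=cap(n); cv2.imwrite(f'pics/{n}0.png',im[:,:,::-1]); print(n,cam(n)[2].round(3).tolist(),cam(n)[1],(d>0).mean())
E
```

```text
scene [[0.495, -0.635, 0.593, 1.203], [0.869, 0.356, -0.344, -0.356], [0.008, 0.686, 0.728, 0.871], [0.0, 0.0, 0.0, 1.0]] [0.01914992 0.         0.         0.         0.        ] 0.99591015625
top [[-0.029, 0.991, -0.133, 0.469], [-0.999, -0.032, -0.025, -0.015], [-0.029, 0.132, 0.991, 0.928], [0.0, 0.0, 0.0, 1.0]] [-0.0569417  0.         0.         0.         0.       ] 0.9959375
```

View pics/scene0.png

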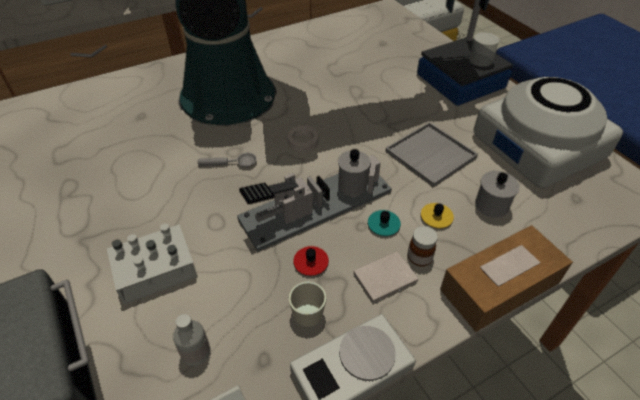

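View pics/top0.png

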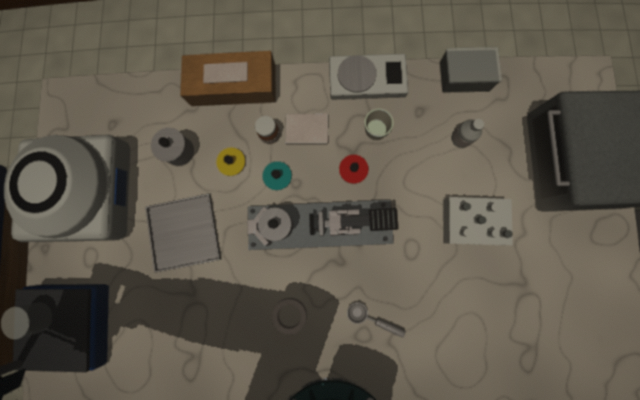

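The clamp is at top (248–396, 200–248), with the anvil on the left (+y) and the trigger on the right. There are two lidded steel pots. The one at top (272,222) / scene (353,157) stands in the clamp by the V anvil, so it's the beaker. The one at top (168,145) / scene (500,180) stands free, so it's a look-alike. The loose red, yellow and turquoise lids aren't wanted. The tray is at top (184,232). Next I'll confirm this in an enlarged crop.

Run:
```python
from h import *
a,_=load('top'); b,_=load('scene')
A=cv2.resize(a[185:265,240:405],None,fx=4.8,fy=4.8,interpolation=cv2.INTER_CUBIC)
cv2.imwrite('pics/topc.png',cv2.convertScaleAbs(A[:,:,::-1],alpha=1.5))
B=cv2.resize(b[140:255,230:400],None,fx=4.7,fy=4.7,interpolation=cv2.INTER_CUBIC)
cv2.imwrite('pics/scenec.png',cv2.convertScaleAbs(B[:,:,::-1],alpha=1.5))
for n in('top','scene'):
    im,d=load(n); P=cloud(n,d)
    # cluster table objects by height in clamp region
    print(n,'counter z',np.median(P[300:,450:,2]) if n=='top' else P[150,120])
    m=(P[...,2]>.105)&(P[...,2]<.135)&(abs(P[...,0]-.44)<.12)&(abs(P[...,1]+.0)<.3)
    nl,l,s,c=cv2.connectedComponentsWithStats(m.astype(np.uint8))
    for i in range(1,nl):
        q=P[l==i]; print(c[i].round(1),s[i,4],q.min(0).round(3),q.max(0).round(3),np.median(q,0).round(3))
```

```text
top counter z -0.0008035379096745787
[376.  219.3] 871 [ 0.494 -0.158  0.105] [ 0.542 -0.042  0.132] [ 0.518 -0.115  0.121]
[341.7 211.3] 39 [ 0.533 -0.049  0.105] [ 0.542 -0.027  0.111] [ 0.539 -0.038  0.108]
[341. 217.] 1 [ 0.526 -0.036  0.107] [ 0.526 -0.036  0.107] [ 0.526 -0.036  0.107]
[272.4 223. ] 82 [0.506 0.106 0.115] [0.527 0.127 0.13 ] [0.516 0.116 0.127]
[344. 222.] 1 [ 0.515 -0.042  0.106] [ 0.515 -0.042  0.106] [ 0.515 -0.042  0.106]
[344. 224.] 1 [ 0.51  -0.042  0.106] [ 0.51  -0.042  0.106] [ 0.51  -0.042  0.106]
[343. 227.] 1 [ 0.504 -0.039  0.105] [ 0.504 -0.039  0.105] [ 0.504 -0.039  0.105]
[343.2 230.8] 36 [ 0.492 -0.05   0.105] [ 0.499 -0.028  0.111] [ 0.495 -0.04   0.109]
scene counter z [ 0.09510038 -0.34047658 -0.0011937 ]
[354.2 154.8] 103 [0.509 0.105 0.106] [0.53  0.125 0.128] [0.523 0.112 0.123]
[289.2 175.9] 28 [ 0.493 -0.051  0.105] [ 0.504 -0.028  0.109] [ 0.498 -0.041  0.106]
[287.5 181. ] 2 [ 0.509 -0.051  0.105] [ 0.51  -0.049  0.106] [ 0.509 -0.05   0.105]
[261.3 192. ] 675 [ 0.495 -0.159  0.105] [ 0.546 -0.048  0.13 ] [ 0.524 -0.121  0.12 ]
[287.7 183.7] 3 [ 0.516 -0.056  0.106] [ 0.519 -0.052  0.107] [ 0.518 -0.054  0.106]
[294. 186.] 1 [ 0.53  -0.045  0.105] [ 0.53  -0.045  0.105] [ 0.53  -0.045  0.105]
[298.8 188.2] 29 [ 0.537 -0.051  0.105] [ 0.546 -0.029  0.11 ] [ 0.542 -0.038  0.106]
```

View pics/topc.png

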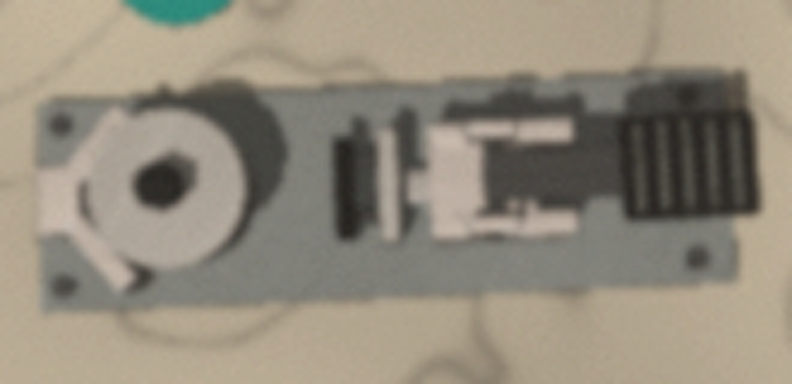

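View pics/scenec.png

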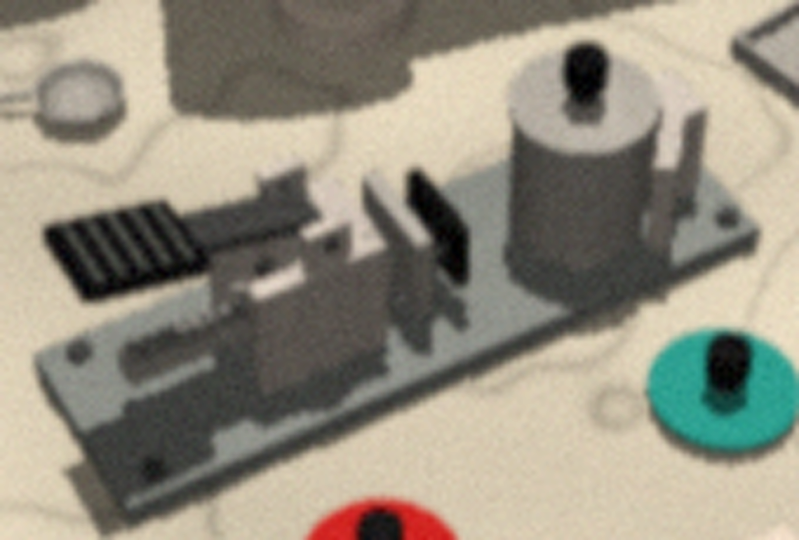

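The crops confirm it. The knobbed lid at crop (163,185) sits on the beaker in the V anvil, the pad's front face is at crop x≈334, and the paddle's middle is at about (692,163). The knob top measures z=0.128, as expected. Next come the clamp and tray poses.

Run:
```python
from h import *
o=np.array([240,185]); c=lambda p:np.array(p)/4.8+o-.4
C=atz('top',c([(38,103),(743,70),(738,280),(43,312)]),.015); M=C.mean(0)
ax=(C[0]+C[3]-C[1]-C[2])[:2]; L=np.linalg.norm(ax)/2; ax/=np.linalg.norm(ax)
print('clamp',M.round(4),'yaw',np.arctan2(ax[1],ax[0]),'L',L,'W',np.linalg.norm(C[0]-C[3]),np.linalg.norm(C[1]-C[2]))
rel=lambda P:np.array([(P[:2]-M[:2])@ax,(P[:2]-M[:2])@np.array([-ax[1],ax[0]])])
print('pad top',rel(atz('top',[c((334,188))],.069)[0]),'paddle',atz('top',[c((692,163))],.118),rel(atz('top',[c((692,163))],.118)[0]))
print('lid disc',atz('top',[c((165,188))],.099),rel(atz('top',[c((165,188))],.099)[0]),'knob',atz('top',[c((162,184))],.128), rel(np.array([.517,.116])))
for n,px in(('top',[(148,209),(210,196),(219,257),(156,269)]),('scene',[(386,152),(430,125),(475,155),(432,183)])):
    T=atz(n,px,.015); print('tray',n,T.mean(0).round(4),[np.linalg.norm(T[i]-T[i-1]).round(3) for i in range(4)])
for n in('top','scene'):
    im,d=load(n);P=cloud(n,d)
    m=(P[...,2]>.108)&(P[...,2]<.135)&(P[...,1]<-.08)&(P[...,1]>-.17)&(abs(P[...,0]-.52)<.04)
    q=P[m]; A=np.c_[q[:,:2],np.ones(len(q))]; print('paddle plane',np.linalg.lstsq(A,q[:,2],rcond=None)[0].round(3),q.min(0).round(3),q.max(0).round(3))
    m=(P[...,2]>.090)&(P[...,2]<.108)&(abs(P[...,1]-.116)<.06)&(abs(P[...,0]-.517)<.06)
    q=P[m]; print('lid', n, cv2.minEnclosingCircle(q[:,:2].astype(np.float32)))
```

```text
clamp [0.5156 0.0132 0.015 ] yaw 1.587072208243353 L 0.3631797738123958 W 0.10863638085575074 0.10834320732953748
pad top [0.02501986 0.00010803] paddle [[ 0.51884987 -0.12905758  0.118     ]] [-0.14232148 -0.00094825]
lid disc [[0.51581683 0.11618927 0.099     ]] [ 0.10294225 -0.00190705] knob [[0.51605104 0.11296697 0.128     ]] [ 0.10273375 -0.00308698]
tray top [0.505 0.361 0.015] [np.float64(0.154), np.float64(0.165), np.float64(0.156), np.float64(0.163)]
tray scene [0.5171 0.3557 0.015 ] [np.float64(0.152), np.float64(0.172), np.float64(0.156), np.float64(0.162)]
paddle plane [ 0.005 -0.218  0.093] [ 0.494 -0.158  0.109] [ 0.542 -0.081  0.132]
lid top ((0.5162560939788818, 0.11664637178182602), 0.03802567720413208)
paddle plane [-0.048 -0.208  0.12 ] [ 0.495 -0.159  0.108] [ 0.546 -0.08   0.13 ]
lid scene ((0.518123209476471, 0.11423016339540482), 0.03875299170613289)
```

```bash
cat >> h.py <<'E'
from scipy.spatial.transform import Rotation as R
def down(a): # tool z down, tool y at world angle a
    y=np.array([np.cos(a),np.sin(a),0]); z=np.array([0,0,-1.]); return R.from_matrix(np.c_[np.cross(y,z),y,z]).as_quat()
LID=np.array([.517,.1155]); PAD=np.array([.518,-.128])
E
python3 - <<'E'
from h import *
Q=[]
for n in('top','scene'):
    im,d=load(n);P=cloud(n,d)
    m=(P[...,2]>.0095)&(P[...,2]<.025)&(abs(P[...,0]-.51)<.12)&(abs(P[...,1]-.358)<.115)
    k,l,s,c=cv2.connectedComponentsWithStats(m.astype(np.uint8)); q=P[m][:,:2]
    lo,hi=np.percentile(q,[1,99],axis=0); print(n,m.sum(),lo,hi,cv2.minAreaRect(q.astype(np.float32)))
for a in(0,np.pi,np.pi/2,-np.pi/2):
    print(a,[None if (j:=ctrl.solve_ik(p,down(a))) is None else np.round(j,2).tolist() for p in([*LID,.103],[.511,.359,.02],[*PAD,.08])])
E
```

```text
top 454 [0.41043985 0.2693679 ] [0.6013178  0.45983654] ((0.5057201385498047, 0.365501344203949), (0.17179036140441895, 0.1711106151342392), 9.737344741821289)
scene 309 [0.41467521 0.26946817] [0.60439875 0.45819866] ((0.5087351202964783, 0.36432987451553345), (0.17258809506893158, 0.17200210690498352), 9.61998462677002)
0 [[0.18, 0.28, 2.12, -0.0, 0.74, 0.18], [0.58, 0.54, 1.93, -0.0, 0.66, 0.58], [-0.29, 0.33, 2.12, -0.0, 0.69, -0.29]]
3.141592653589793 [[0.18, 0.28, 2.12, -0.0, 0.74, -2.97], [0.58, 0.54, 1.93, -0.0, 0.66, -2.57], [-0.29, 0.33, 2.12, -0.0, 0.69, 2.86]]
1.5707963267948966 [[0.18, 0.28, 2.12, -0.0, 0.74, -1.39], [0.58, 0.54, 1.93, -0.0, 0.66, -1.0], [-0.29, 0.33, 2.12, -0.0, 0.69, -1.86]]
-1.5707963267948966 [[0.18, 0.28, 2.12, -0.0, 0.74, 1.75], [0.58, 0.54, 1.93, -0.0, 0.66, 2.15], [-0.29, 0.33, 2.12, -0.0, 0.69, 1.28]]
```

The tray fits a 171 x 171 mm square centred at (0.507, 0.365), which matches. Now the lid.

Run:
```python
from h import *
q=down(0)
ctrl.grip(.05)
ctrl.goto([*LID,.22],q)
ctrl.move_straight([*LID,.103],vel=.1); print(ctrl.current_wrist_force())
ctrl.grip(.0,15); print('w',ctrl.current_gripper_width(),ctrl.current_grip_force())
ctrl.move_straight([*LID,.20],vel=.08); print('w',ctrl.current_gripper_width(),ctrl.current_grip_force(),ctrl.current_wrist_force(),ctrl.current_clock())
im,d=cap('scene'); cv2.imwrite('pics/lift.png',cv2.resize(im[60:260,230:480],None,fx=3,fy=3)[:,:,::-1])
```

```text
[-0.31067253  0.54714428  0.50244362]
w 0.021585728362720946 15.000265091657639
w 0.02173590474169886 14.99983862042427 [-0.61776762 -0.28360737 -0.81922666] 6.3083
```

View pics/lift.png

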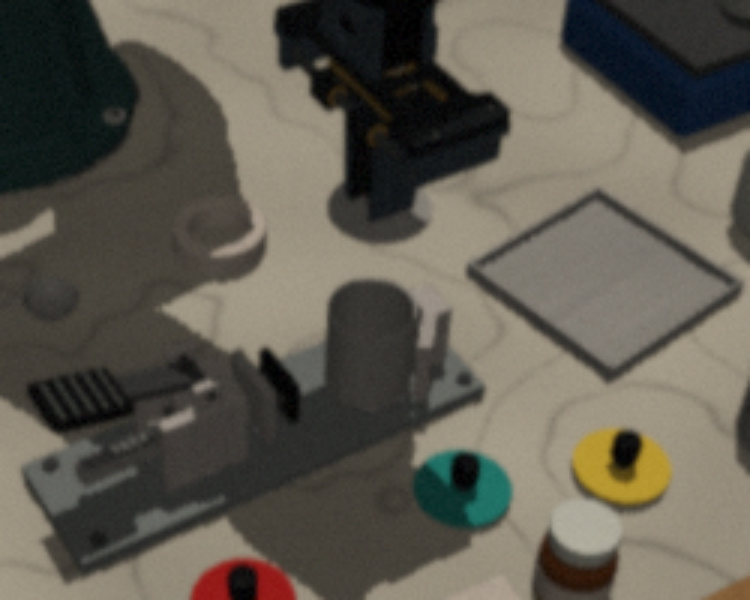

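The lid is held level at crop (380,215), with the open beaker still standing at (370,345). Next I'll set the lid in the tray and check it.

Run:
```python
from h import *
q=down(0); T=np.array([.507,.365])
ctrl.move_straight([*T,.20],vel=.2)
ctrl.move_straight([*T,.032],vel=.12); f0=ctrl.current_wrist_force()[2]
z=.032
while z>.0145:
    z-=.002; ctrl.move_straight([*T,z],vel=.04); f=ctrl.current_wrist_force()[2]-f0
    if f>2.5: break
print('z',z,f); ctrl.dwell(.15)
ctrl.grip(.05); ctrl.dwell(.3)
ctrl.move_straight([*T,.15],vel=.12); print(ctrl.current_clock())
ctrl.grip(0,15)
ctrl.goto([*PAD,.17],q); print(ctrl.current_clock(),ctrl.current_wrist_force())
im,d=cap('scene'); cv2.imwrite('pics/set.png',cv2.resize(im[60:260,230:480],None,fx=3,fy=3)[:,:,::-1])
for n in('scene','top'):
    im,d=cap(n); P=cloud(n,d); m=(P[...,2]>.027)&(P[...,2]<.06)&(np.hypot(P[...,0]-.507,P[...,1]-.365)<.07); q=P[m]; print(n,m.sum(),np.median(q,0),q.max(0))
```

```text
z 0.015999999999999986 10.784766191244525
13.6417
16.2833 [ 0.1729055  -0.33096323  0.0638418 ]
scene 64 [0.51228391 0.36047371 0.03797983] [0.52121305 0.37636034 0.04375239]
top 71 [0.50578576 0.36248619 0.04145206] [0.51778138 0.37570131 0.04595833]
```

View pics/set.png

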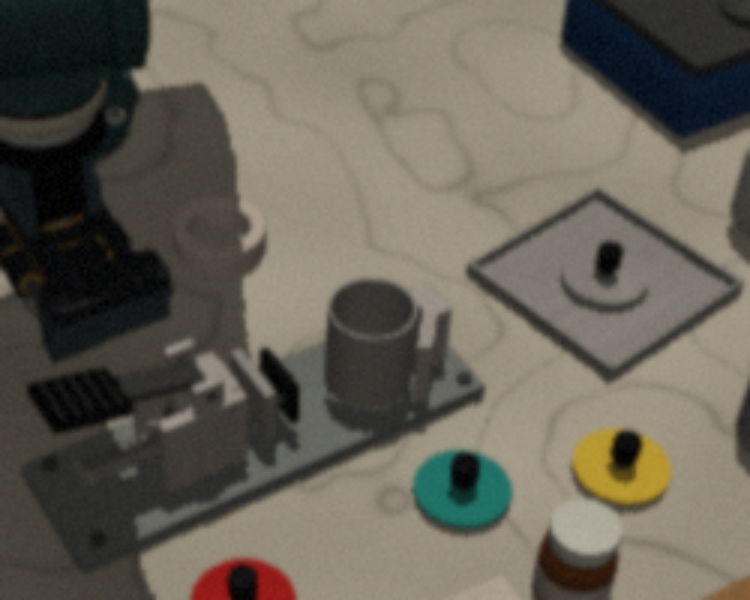

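The lid stands upright in the tray at crop (605,275), with its knob top at z≈0.044 as expected. Next is the first stroke, logging force against depth.

```bash
cat >> h.py <<'E'
def padface():
    im,d=cap('scene'); P=cloud('scene',d); dark=im.max(2)<45
    m=(P[...,2]>.04)&(P[...,2]<.072)&(P[...,0]>.485)&(P[...,0]<.56)&(P[...,1]>0)&(P[...,1]<.085)
    b=(P[...,2]>.04)&(P[...,2]<.08)&(P[...,0]>.47)&(P[...,0]<.57)&(P[...,1]>.07)&(P[...,1]<.2)
    y=P[...,1]; return np.percentile(y[m&dark],95) if (m&dark).any() else None, (m&dark).sum()
def fz(): return np.mean([ctrl.current_wrist_force()[2] for _ in range(3)])
E
python3 - <<'E'
from h import *
print(padface())
ctrl.move_straight([*PAD,.128],vel=.15); f0=fz(); t=ctrl.current_clock(); L=[]
z=.128
while z>.084:
    z-=.004; ctrl.move_straight([*PAD,z],vel=.06); L.append((round(z,3),round(fz()-f0,2)))
    if L[-1][1]>15: break
print(f0,L,ctrl.current_clock()-t); print(ctrl.current_tool_pos(),padface())
E
```

```text
(np.float64(0.036563219194028204), np.int64(147))
-0.3414003486084838 [(0.124, np.float64(1.17)), (0.12, np.float64(1.71)), (0.116, np.float64(1.97)), (0.112, np.float64(1.68)), (0.108, np.float64(2.48)), (0.104, np.float64(3.07)), (0.1, np.float64(2.9)), (0.096, np.float64(2.52)), (0.092, np.float64(3.27)), (0.088, np.float64(8.17)), (0.084, np.float64(22.4))] 2.75
[ 0.51858615 -0.12775539  0.08490097] (np.float64(0.08061592625158798), np.int64(151))
```

```bash
sed -i 's/(P\[...,1\]<.085)/(P[...,1]<.076)/; s/im.max(2)<45/im.max(2)<60/' h.py
python3 - <<'E'
from h import *
for i in range(2):
    ctrl.move_straight([*PAD,.128],vel=.12); f0=fz()
    ctrl.move_straight([*PAD,.097],vel=.1); a=fz()-f0
    ctrl.move_straight([*PAD,.089],vel=.06); print(a,fz()-f0,padface(),ctrl.current_clock())
im,d=load('scene'); P=cloud('scene',d); cv2.imwrite('pics/p2.png',cv2.convertScaleAbs(cv2.resize(im[140:240,270:390],None,fx=5,fy=5,interpolation=cv2.INTER_CUBIC)[:,:,::-1],alpha=1.6))
E
```

```text
0.7924287747094252 2.461102027359252 (np.float64(0.05536128317717759), np.int64(281)) 21.025
1.450727391435677 3.262663999965392 (np.float64(0.06298077896731441), np.int64(269)) 22.2917
```

View pics/p2.png

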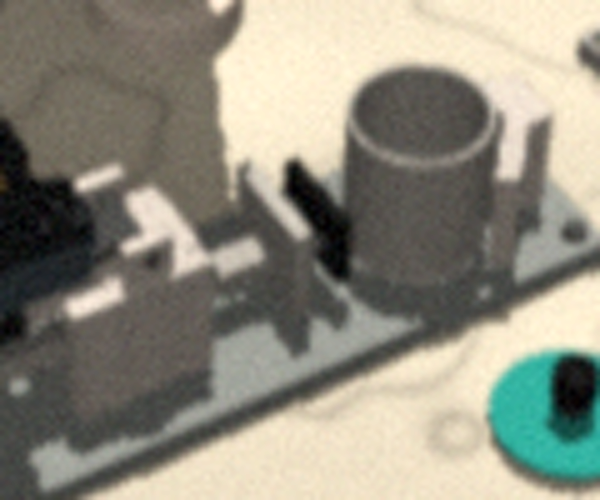

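The pad face, at crop (335,235), is at y≈0.063 after three strokes of about 8.5 mm each. The beaker wall is at y≈0.080. That leaves two more free strokes before the careful one.

Run:
```python
from h import *
for i in range(2):
    ctrl.move_straight([*PAD,.128],vel=.12); f0=fz()
    ctrl.move_straight([*PAD,.097],vel=.1); ctrl.dwell(.1); a=fz()-f0
    ctrl.move_straight([*PAD,.089],vel=.06); ctrl.dwell(.1); print(a,fz()-f0,padface(),ctrl.current_clock())
ctrl.move_straight([*PAD,.128],vel=.12); ctrl.dwell(.2); f0=fz(); z=.128; L=[]
ctrl.move_straight([*PAD,.116],vel=.1); z=.116
while z>.0885:
    z-=.002; ctrl.move_straight([*PAD,z],vel=.03); ctrl.dwell(.05); L.append((round(z,3),float(round(fz()-f0,2))))
    if L[-1][1]>6.5: break
print(L,ctrl.current_tool_pos(),ctrl.current_clock(),padface())
im,d=load('scene'); cv2.imwrite('pics/p3.png',cv2.convertScaleAbs(cv2.resize(im[140:240,270:390],None,fx=5,fy=5,interpolation=cv2.INTER_CUBIC)[:,:,::-1],alpha=1.6))
```

```text
0.9653686497485746 3.2676231143045387 (np.float64(0.07187474637647284), np.int64(281)) 23.7583
0.5464706053919907 3.237649669453622 (np.float64(0.07448463505437966), np.int64(237)) 25.225
[(0.114, -0.56), (0.112, -0.42), (0.11, -0.25), (0.108, 0.8), (0.106, 1.32), (0.104, 2.13), (0.102, 2.05), (0.1, 2.1), (0.098, 2.47), (0.096, 4.25), (0.094, 3.89), (0.092, 4.01), (0.09, 5.07), (0.088, 9.6)] [ 0.51816054 -0.12768423  0.08836262] 30.3667 (np.float64(0.07546389802150014), np.int64(159))
```

View pics/p3.png

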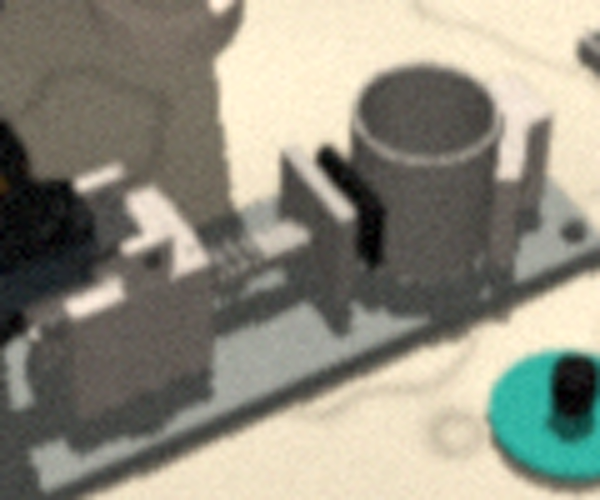

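The pad now touches the beaker at crop (375,215), and it has moved a little towards the anvil. The last stroke goes in small steps with a force stop at about 3 + 0.35·12 ≈ 7 N.

```bash
cat >> h.py <<'E'
def fm(n=4):
    s=[]
    for _ in range(n): s.append(ctrl.current_wrist_force()[2]); ctrl.dwell(.02)
    return float(np.mean(s))
E
python3 - <<'E'
from h import *
ctrl.move_straight([*PAD,.131],vel=.12); ctrl.dwell(.2); f0=fm(8); L=[]
ctrl.move_straight([*PAD,.112],vel=.1); z=.112
while z>.0905:
    z-=.0015; ctrl.move_straight([*PAD,z],vel=.03); L.append((round(z,4),round(fm()-f0,2)))
    if L[-1][1]>6.6: break
print(f0,L,ctrl.current_tool_pos(),ctrl.current_clock(),padface())
im,d=load('scene'); cv2.imwrite('pics/p4.png',cv2.convertScaleAbs(cv2.resize(im[140:240,270:390],None,fx=5,fy=5,interpolation=cv2.INTER_CUBIC)[:,:,::-1],alpha=1.6))
E
```

```text
0.1385502545985392 [(0.1105, 2.97), (0.109, 4.64), (0.1075, 4.57), (0.106, 5.25), (0.1045, 7.11)] [ 0.51822218 -0.12818802  0.10473549] 33.1833 (np.float64(0.07570142591489765), np.int64(161))
```

View pics/p4.png

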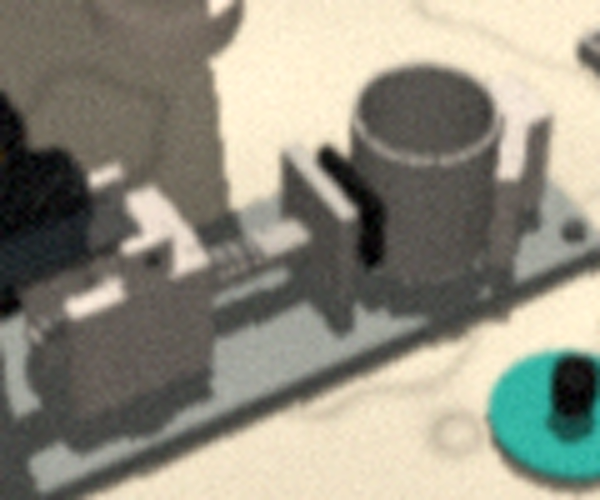

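Run:
```python
from h import *
f=[]
for _ in range(30): f.append(ctrl.current_wrist_force()[2]); ctrl.dwell(.02)
print('F',np.mean(f)-.139,np.std(f))
ims=[]
for _ in range(6): ims.append(ctrl.capture('scene')[0].astype(float))
im=np.mean(ims,0).clip(0,255).astype(np.uint8); im=cv2.convertScaleAbs(cv2.resize(im[140:240,270:390],None,fx=5,fy=5,interpolation=cv2.INTER_CUBIC)[:,:,::-1],alpha=1.6)
cv2.imwrite('p5.png',im)
p={k:cv2.imread(f'pics/{k}.png',0) for k in('p2','p3','p4')}; p['p5']=cv2.cvtColor(im,cv2.COLOR_BGR2GRAY)
def match(a,b,box):
    x,y,X,Y=box; r=cv2.matchTemplate(p[b],p[a][y:Y,x:X],cv2.TM_CCOEFF_NORMED)
    r[:max(0,y-40)]=-1; r[y+40:]=-1; r[:,:max(0,x-20)]=-1; r[:,x+80:]=-1
    _,s,_,l=cv2.minMaxLoc(r); return (l[0]-x,l[1]-y,round(s,3))
for b in('p3','p4','p5'):
    print(b,'plate',match('p2',b,(242,165,305,245)),'pad',match('p2',b,(288,160,345,235)),'rod',match('p2',b,(215,235,265,275)),'beaker rim',match('p2',b,(340,60,480,150)))
print(ctrl.current_clock())
```

```text
F 6.906963527234709 0.5557087815898405
p3 plate (39, -20, 0.866) pad (-6, 12, 0.749) rod (41, -18, 0.816) beaker rim (5, -1, 0.996)
p4 plate (40, -21, 0.838) pad (-3, 12, 0.77) rod (43, -19, 0.82) beaker rim (5, -1, 0.996)
p5 plate (40, -21, 0.838) pad (-3, 12, 0.769) rod (43, -19, 0.826) beaker rim (5, -2, 0.996)
34.0333
```

Plate-to-pad corner spacing shows the pad compressed by about 4–6 mm. The held force of 6.9 N implies a grip of about 11 N (5.5 mm), so the two agree, and the beaker is seated. I'll press a touch more to reach mid-window, check the force and hand in.

Run:
```python
from h import *
ctrl.move_straight([*PAD,.1027],vel=.02); ctrl.dwell(.3); f=fm(25)-.139; print(f,ctrl.current_clock())
if 6<f<9: print(ctrl.job_done())
```

```text
7.698611973673192 35.0
the job is handed in; nothing more can be done
None
```

I handed the job in at 35 s: the lid is upright near the middle of the tray, and the trigger is held at about 7.7 N. From that force I estimate a 13 N grip (about 6.5 mm of pad travel) on the seated beaker; no verdict came back.

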